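# Set the sliding leg to its length mark and hold it with the cam lever pinched shut

### The arm

A 6-joint arm with a two-finger parallel gripper is mounted at the origin on the work surface; the furniture and walls round the work are solid. World frame = base frame: x ahead of the robot, y to its left, z up, the work surface at z = 0. Lengths are in m, angles in rad, forces in N, time in s.
With the tool pointing down it reaches from about 0.25 to 0.725 m from the base axis. Payload 4 kg.
Tool frame: the origin (TCP) lies midway between the tips of the shut fingers; the grasp point (between the pads) lies 19 mm behind it; z points along the fingers, y is the line along which they close (so a half turn about z gives the same grasp; the last joint's range is limited). The gripper opens to 85 mm and grips with 20 to 120 N. Pads are 22 mm wide; open, the fingers measure 114 mm over their backs; the gripper's body (76 mm by 85 mm) begins 54 mm behind the grasp point. The pads swing forward as they close: fully open they stand 13 mm farther back than shut.
Start: joints at [-1.285, 0.241, 0.005, 1.335, 0, 1.571], TCP at [0.141, -0.48, 0.231] pointing down, gripper open.
Joint ranges: [-2.72, 2.72], [-1.05, 1.87], [-1.09, 1.28], [-1.99, 2.15], [-1.42, 1.44], [-3.14, 3.14]. Speed limits (rad/s): [2.79, 2.79, 3.14, 3.14, 3.14, 3.14].

### API

Orientations are given as a unit quaternion [x, y, z, w].
In Python, from workcell import bot, camera, job_done gives the robot as it stands.
- The arm moves only by the tool carry_out, never from a script. Its argument "plan" is a list of rows, each an object of numbers: "dx", "dy", "dz": the shift along the tool's x, y, z in mm; "twist": the turn about the tool's z in degrees; "fingers": the closure, from -1 (fully open) to 1 (shut). In form: [{"dx": .., "dy": .., "dz": .., "twist": .., "fingers": ..}, ...]. A call has exactly 5 rows; each row is the pose to reach, as a shift and turn from the pose commanded when the call began, along the tool's axes at that moment; what a row does not reach only later rows make up. A row lasts 1/12 s, in which the tool goes at most 41.7 mm and 7.16 degrees, less where a joint would pass 70% of its speed; a pose out of reach is approached as far as the arm can. A call with a gripper value outside its range is refused whole. The fingers move at their own pace and stop on an object; the grip force is fixed at half the most. Time passes only in rows, so rows that repeat a pose let the fingers close, or fill a call up. It gives the time, the measured TCP pose, the force, the opening and the grip force at its end, in the units of the state.
- bot.get_obs(): the state, without advancing time (a new reading comes with each control period).
- camera(name): name is "scene" or "side" or "wrist"; returns a dict with "image" (480x640x3 uint8, red, green, blue), "intrinsics" (3x3 intrinsics, pixels), "eye" and "attitude" of the camera in the world. Camera axes: x right, y down, z forward; pixel columns grow to the right and rows downward; lengths in m; the calibration is good to about 2 mm. A picture is of the moment at which its call begins. There is no depth.
- job_done(): hands the job in; it is judged then, once.
The state is a dict: "clock": time; "joint_pos": joint angles; "joint_vel": joint speeds; "tau": joint torques, N m; "eef_pos": TCP position; "tool_rot": TCP orientation; "ft_force": force on the tool from outside, world axes, zero at the start; "ft_torque": the same for the moment, N m; "grip_width": finger opening in m; "grasp_force": force on a finger pad.
Only numpy, scipy, OpenCV 4.12 (cv2) and the standard library are available. Lean on these libraries where they do the work, as an engineer would, in place of code of your own. Each camera call takes 0.05 s, during which the arm holds its last target. There are 200 camera calls.

### The job

Pull the spring-loaded stand leg out along its bar until its wire pointer is level with the black index clip, lever still open, and pause there a moment; then, keeping the leg at that length, swing its cam lever fully closed. The cam pad has just been glued and does not bite yet, so finish still holding: keep the closed lever and the fork on the other side of the leg pinched firmly between the fingers, and do not let go. Do not shut the lever before the leg is at the clip, do not shift the clip, and leave the glue pot, mug and tape roll alone.

Things in the scene. Friction and masses are not known exactly. Their poses are not given: they have to be found in the camera images.
- leg_cradle: Fixed plywood board 170 x 400 x 12 mm with 70 mm high blocks at its two y ends, carrying a 12 mm steel bar along y, bar axis at z = 50 mm. Origin: centre of the underside; z up. A graduated aluminium strip (26 mm wide, top at z = 16 mm) lies along the near (-x) side, 49 to 75 mm from the bar. The leg slides on the bar and pulls out towards -y.
- leg (a joint): How far the leg is pulled out along the cradle's -y, 0 (start) to 0.16 m. Leg: aluminium sleeve 20 x 20 x 100 mm, black collar (34 mm wide, 32 high) at its +y end, rubber foot (30 mm) at its -y end. A spring pulls it back in with 2.3 N at 0, 0.15 N more per cm; let go, it returns, lever closed or not.
- fork_floor (a point): Black fork on the leg's far (+x) side: two prongs 36 mm long, 6 thick, 26 high, gap of 30 mm along y, open above, below and at the far end. A finger let down into the gap can pull the leg by the -y prong; as the gripper closes it meets the flat gap floor. Point: middle of that floor, at bar height, 12 mm beyond the bar axis; x out of the fork, -y the pull direction, z up.
- lever_roll (a point): Upright aluminium roll, 12 mm diameter, 30 high, at the free end of the cam lever on the leg's near (-x) side. Point: its centre, at bar height. Lever closed: 28 mm in -x and 4 mm in -y from the fork point, so fork floor to roll's outer side is 34 mm; lever open, 49 to 54 mm.
- cam_lever (a joint): Cam lever, hinged about a vertical pin in the collar 52 mm from the roll; rides with the leg. 0 = fully closed (parallel to the leg, on its stop), grows to 0.42 rad as the roll swings away from the leg; starts at 0.30 to 0.38. It stays where it is left and takes about 6 N at the roll to swing.
- leg_pointer (a point): Tip of the 3 mm steel wire pointer that reaches from the foot end of the leg down over the graduated strip; 45 mm in -y of the fork point, 31 mm below it. It travels with the leg.
- clip_line (a point): Middle of the inner top edge of the black index clip (20 x 10 x 13 mm, 10 mm along the bar, white line across it, small steel screw outwards) on the outer half of the strip: the length mark. Axes as the cradle's. It stays where set, but a knock of about 4 N shifts it.
- glue_pot: Glue pot with blue cap, 66 mm wide, 111 mm high, upright; bystander. Origin: centre of its underside.
- mug: Spotted mug, 78 mm wide, 93 mm high; bystander. Origin: underside.
- tape_roll: Roll of tape lying flat, 83 mm wide, 19 mm high; bystander. Origin: centre of its underside.

How it is judged:
On the way, in this order (a step that is already met when the one before it is completed fails the run):
1. the fingers hold the leg with its pointer within 5 mm of the clip's line along the bar, lever still open (over 0.2 rad) (y of leg_pointer in the frame of clip_line between -0.005 and 0.005 m and value of joint cam_lever above 0.2 rad and contact force between the fingers and leg above 0.5 N), for 0.2 s.
2. the lever is fully closed (under 0.05 rad) with the pointer still within 5 mm of the line (y of leg_pointer in the frame of clip_line between -0.005 and 0.005 m and value of joint cam_lever below 0.05 rad), for 0.2 s.
At the end, for the whole second after the job is handed in: The pointer is within 5 mm of the clip's line along the bar, the cam lever is closed (under 0.05 rad), the leg is at rest, and the fingers still press both the floor of the fork and the lever with more than 5 N each (all of step 2 and contact force between the fingers and fork_floor_plate above 5 N and contact force between the fingers and cam_lever above 5 N and velocity of joint leg between -0.005 and 0.005 m/s); the arm keeps its last pose, push and grip.
It fails at once if the lever is closed (under 0.1 rad) while the leg is more than 8 mm off the mark (value of joint cam_lever below 0.1 rad and (y of leg_pointer in the frame of clip_line above 0.008 m or y of leg_pointer in the frame of clip_line below -0.008 m)).
It fails at once if the index clip is shifted more than 4 mm (distance of clip_line from where it was at the start of the episode above 0.004 m).
It fails at once if glue pot, mug or tape roll is moved more than 20 mm (distance of any of glue_pot, mug, tape_roll from where it was at the start of the episode above 0.02 m).
It also fails if it takes over 35 s, if anything falls off the work surface, if the arm or the gripper's body presses on something with over 40 N, if the wrist force passes 120 N, or if a joint passes its speed limit or range.

## Working session

There is one attempt and no reset: what is moved stays moved. The work goes in short steps, Python scripts to look and compute and a tool call to move; the robot and the scene stay as the last step left them, time stands still between calls to the robot, and variables do not carry over. Pictures are saved under pics/ and viewed, at most 10 in all, crops included, and the job is handed in when it is done.

Besides the shell and the picture viewer there is one more tool, called after "Emit:" by a JSON object that holds its "fn" and its "kwargs", one argument or row to a line. carry_out: Moves the arm, as the interface text tells. Its arguments: {"type":"object","properties":{"plan":{"type":"array","items":{"type":"object","properties":{"dx":{"type":"number"},"dy":{"type":"number"},"dz":{"type":"number"},"twist":{"type":"number"},"fingers":{"type":"number"}}}}},"required":["plan"]}

```bash
mkdir -p pics; ls; python3 - <<'E'
from workcell import bot,camera
import cv2,pickle
d={}
for n in("scene","side","wrist"):
    c=camera(n);d[n]=c;cv2.imwrite(f"pics/{n}0.png",c["image"][:,:,::-1]);print(n,c["intrinsics"],c["eye"],c["attitude"])
pickle.dump(d,open("c0.pkl","wb"))
print(bot.get_obs())
E
```

```text
pics
scene [[475.21294246   0.         326.37861276]
 [  0.         475.21294246 235.8954317 ]
 [  0.           0.           1.        ]] [-0.45195028  0.55458176  0.61054989] [-0.40288131  0.74688733 -0.45988678  0.26143856]
side [[554.08586794   0.         318.22031156]
 [  0.         554.08586794 242.36779936]
 [  0.           0.           1.        ]] [-0.07755707  0.96201963  0.65648284] [-0.20164638  0.83053698 -0.50243384  0.13079486]
wrist [[332.66988773   0.         320.46783007]
 [  0.         332.66988773 237.11058154]
 [  0.           0.           1.        ]] [ 0.21476635 -0.45631513  0.3735191 ] [ 0.79161019 -0.59175228 -0.09208419  0.12125613]
{'clock': 0.15, 'joint_pos': array([-1.28499158e+00,  2.41242796e-01,  4.02550166e-03,  1.33517630e+00,
        3.27396779e-05,  1.57081858e+00]), 'joint_vel': array([ 0.00022575, -0.00258569,  0.00356461, -0.00046128, -0.00071623,
        0.00020789]), 'tau': array([ 1.21455130e-03, -3.72634864e+01,  2.52639180e+01,  1.24266394e-02,
       -4.58367731e-05,  5.39006152e-06]), 'eef_pos': array([ 0.14084081, -0.47926027,  0.23061289]), 'tool_rot': array([ 9.89808091e-01,  1.42405426e-01, -9.75441399e-05, -7.92821066e-04]), 'ft_force': array([-0.15150894,  0.12831665, -0.0693083 ]), 'ft_torque': array([ 0.07221178,  0.0250387 , -0.04813945]), 'grasp_force': 0.0, 'grip_width': 0.0856529090401042}
```

View pics/scene0.png

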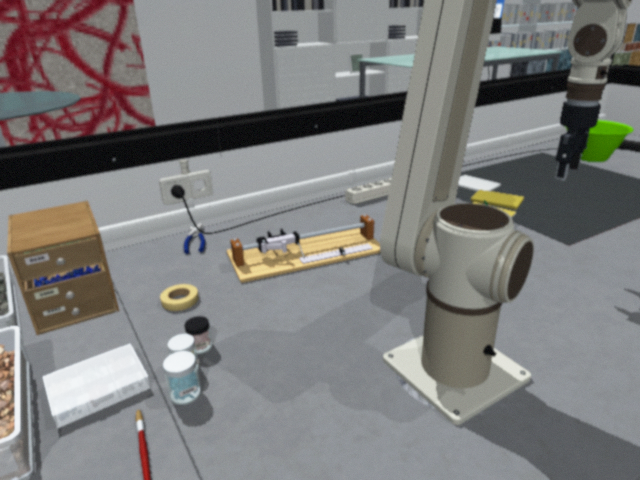

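View pics/side0.png

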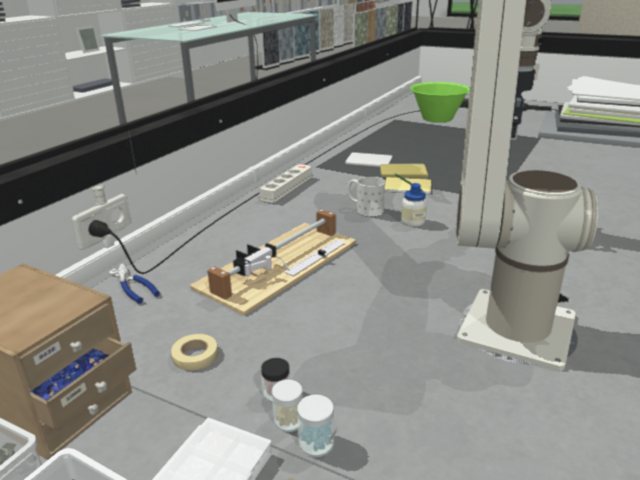

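View pics/wrist0.png

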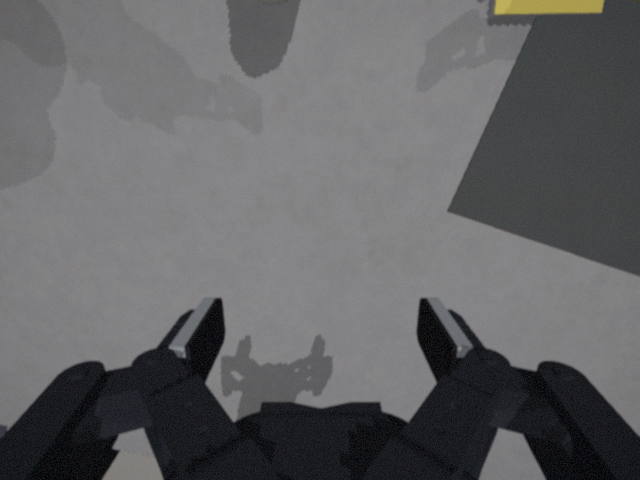

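The cradle shows in the scene view around (305,250) and in the side view around (275,260), with the clip at about (322,253) in the side view. The mug and glue pot are at (370,195) and (413,208) in the side view, and the tape roll is at (193,352). I'll zoom both views before moving the wrist camera.

```bash
cat > h.py <<'E'
import numpy as np,cv2
from scipy.spatial.transform import Rotation as R
def ray(c,p):
    d=np.linalg.inv(c["intrinsics"])@[p[0],p[1],1.]; d=R.from_quat(c["attitude"]).apply(d)
    return np.array(c["eye"]),d/np.linalg.norm(d)
def plane(c,p,z):
    o,d=ray(c,p); return o+d*(z-o[2])/d[2]
def tri(*cp):
    A=np.zeros((3,3));b=np.zeros(3);r=[ray(c,p) for c,p in cp]
    for o,d in r: M=np.eye(3)-np.outer(d,d);A+=M;b+=M@o
    x=np.linalg.solve(A,b); return x,[np.linalg.norm(np.cross(x-o,d)) for o,d in r]
def proj(c,X):
    v=R.from_quat(c["attitude"]).inv().apply(np.array(X)-c["eye"]); u=c["intrinsics"]@v; return u[:2]/u[2]
E
python3 - <<'E'
from h import *;import pickle
d=pickle.load(open("c0.pkl","rb"))
a=cv2.resize(d["side"]["image"][205:310,190:360],None,fx=4.7,fy=4.7,interpolation=cv2.INTER_CUBIC)
cv2.imwrite("pics/sidecrop.png",a[:,:,::-1])
print(a.shape)
for n,p,z in[("blk",(220,283),.07),("blkfar",(326,222),.07),("clip",(322,253),.025),("fork",(243,258),.05),("foot",(271,250),.05),("mug",(370,210),0),("pot",(413,222),0),("tape",(193,355),0)]: print(n,plane(d["side"],p,z).round(3))
E
```

```text
(494, 799, 3)
blk [0.552 0.213 0.07 ]
blkfar [ 0.49  -0.138  0.07 ]
clip [ 0.464 -0.064  0.025]
fork [0.592 0.076 0.05 ]
foot [0.555 0.016 0.05 ]
mug [ 0.481 -0.397  0.   ]
pot [ 0.343 -0.374  0.   ]
tape [0.518 0.353 0.   ]
```

View pics/sidecrop.png

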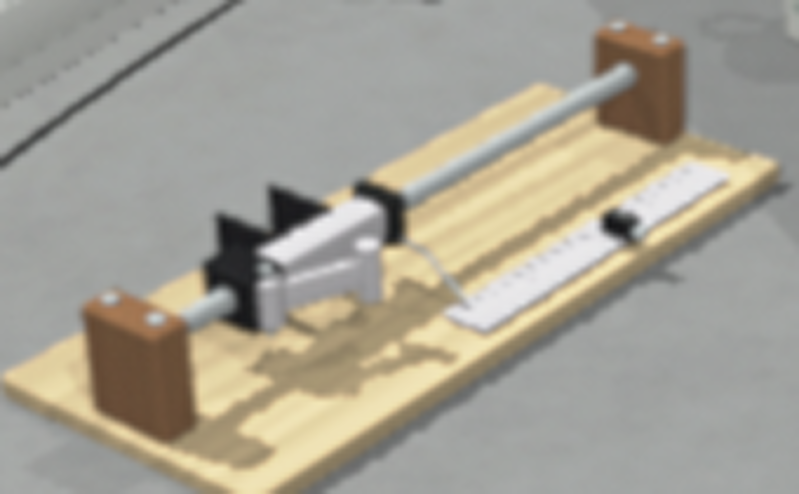

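The crop shows the lever open with its roll near crop (368,260), the pointer tip near (465,305) and the clip near (620,222). The fork prongs are on the far side. I'm moving the wrist camera over the cradle.

Emit:
{"fn": "carry_out", "kwargs": {
  "plan": [
    {"dx": 33, "dy": -22, "dz": -4, "twist": -7, "fingers": -1},
    {"dx": 67, "dy": -44, "dz": -8, "twist": -14, "fingers": -1},
    {"dx": 100, "dy": -65, "dz": -12, "twist": -21, "fingers": -1},
    {"dx": 134, "dy": -87, "dz": -16, "twist": -28, "fingers": -1},
    {"dx": 168, "dy": -109, "dz": -20, "twist": -35, "fingers": -1}
  ]
}}

```text
clock: 0.57
eef_pos: [0.2719, -0.3262, 0.2512]
tool_rot: [0.9, 0.436, -0.0, -0.0]
ft_force: [0.4, -0.8, 0.4]
grip_width: 0.0851
grasp_force: 0.0
```

Emit:
{"fn": "carry_out", "kwargs": {
  "plan": [
    {"dx": 40, "dy": 1, "dz": 0, "twist": -6, "fingers": -1},
    {"dx": 80, "dy": 3, "dz": 0, "twist": -12, "fingers": -1},
    {"dx": 120, "dy": 4, "dz": 0, "twist": -18, "fingers": -1},
    {"dx": 160, "dy": 5, "dz": 0, "twist": -24, "fingers": -1},
    {"dx": 200, "dy": 7, "dz": 0, "twist": -29, "fingers": -1}
  ]
}}

```text
clock: 0.98
eef_pos: [0.4023, -0.174, 0.2513]
tool_rot: [0.762, 0.647, -0.0, -0.0]
ft_force: [0.5, -1.6, -0.2]
grip_width: 0.0854
grasp_force: 0.0
```

Emit:
{"fn": "carry_out", "kwargs": {
  "plan": [
    {"dx": 33, "dy": 20, "dz": 0, "twist": 0, "fingers": -1},
    {"dx": 66, "dy": 40, "dz": 0, "twist": 0, "fingers": -1},
    {"dx": 99, "dy": 60, "dz": 0, "twist": 0, "fingers": -1},
    {"dx": 131, "dy": 78, "dz": 0, "twist": 0, "fingers": -1},
    {"dx": 131, "dy": 78, "dz": 0, "twist": 0, "fingers": -1}
  ]
}}

```text
clock: 1.4
eef_pos: [0.5038, -0.055, 0.2504]
tool_rot: [0.762, 0.648, 0.001, -0.0]
ft_force: [0.2, -0.5, 0.5]
grip_width: 0.0855
grasp_force: 0.0
```

```bash
python3 - <<'E'
from h import *;from workcell import bot,camera;import pickle
c=camera("wrist");pickle.dump((c,bot.get_obs()),open("w1.pkl","wb"));cv2.imwrite("pics/w1.png",c["image"][:,:,::-1])
print(c["eye"],R.from_quat(c["attitude"]).as_matrix()[:,2],bot.get_obs()["eef_pos"])
E
```

```text
[0.51585192 0.0222663  0.39358261] [-0.04629643 -0.2952551  -0.95429611] [ 0.50190051 -0.05712075  0.25034022]
```

View pics/w1.png

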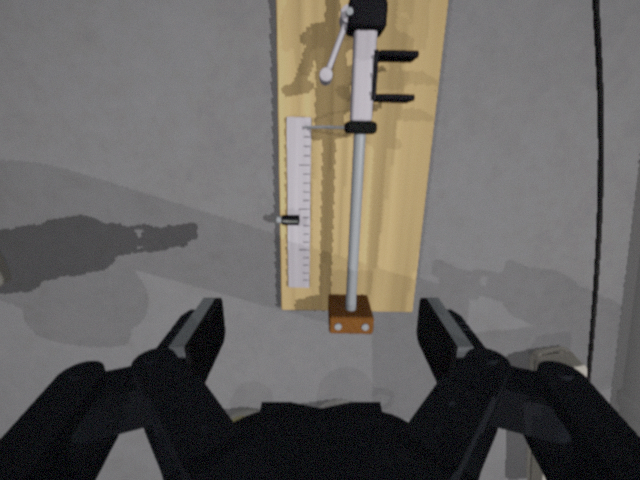

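The wrist view shows the roll at (326,75), the prongs at (396,56) and (394,98), the pointer over the strip near (305,128), and the clip at (290,220) with its screw pointing left. I'll take a second view from 80 mm further along.

Emit:
{"fn": "carry_out", "kwargs": {
  "plan": [
    {"dx": 40, "dy": 5, "dz": 5, "twist": 0, "fingers": -1},
    {"dx": 80, "dy": 10, "dz": 10, "twist": 0, "fingers": -1},
    {"dx": 90, "dy": 10, "dz": 20, "twist": 0, "fingers": -1},
    {"dx": 90, "dy": 10, "dz": 20, "twist": 0, "fingers": -1},
    {"dx": 90, "dy": 10, "dz": 20, "twist": 0, "fingers": -1}
  ]
}}

```text
clock: 1.87
eef_pos: [0.5243, 0.0267, 0.2304]
tool_rot: [0.764, 0.646, -0.001, -0.0]
ft_force: [0.8, -0.5, -0.2]
grip_width: 0.0855
grasp_force: 0.0
```

```bash
python3 - <<'E'
from h import *;from workcell import bot,camera;import pickle
c=camera("wrist");pickle.dump((c,bot.get_obs()),open("w2.pkl","wb"))
c1=pickle.load(open("w1.pkl","rb"))[0]
a=cv2.resize(c["image"][0:300,220:500],None,fx=2,fy=2,interpolation=cv2.INTER_CUBIC)
b=cv2.resize(c1["image"][0:150,270:430],None,fx=1.5,fy=4,interpolation=cv2.INTER_CUBIC)
cv2.imwrite("pics/w2.png",np.hstack([a,b])[:,:,::-1]);print(bot.get_obs()["eef_pos"])
E
```

```text
[0.5245889  0.02614284 0.23106536]
```

View pics/w2.png

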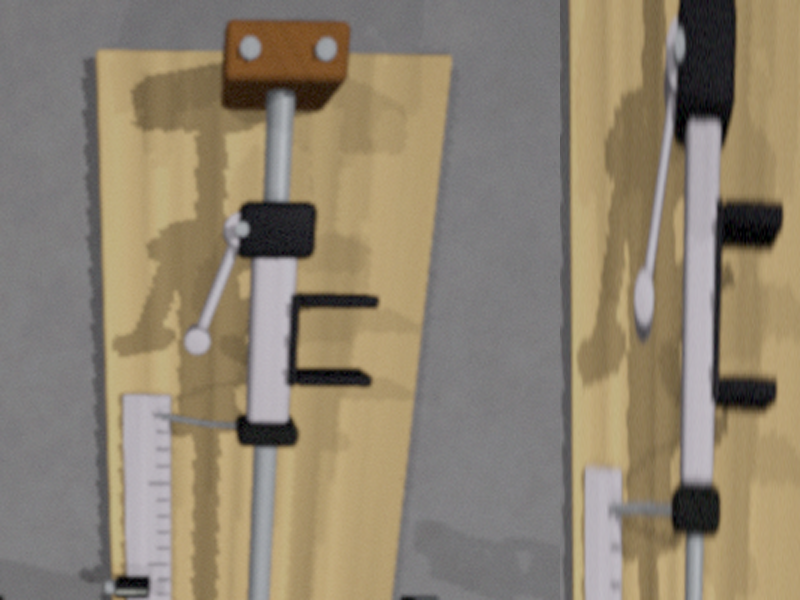

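In the second view the roll is at (319,170), the prong tips at (405,189) and (409,150), the pointer tip near (297,206), and the clip near (286,292). Next I triangulate these.

```bash
python3 - <<'E'
from h import *;import pickle
a=pickle.load(open("w1.pkl","rb"))[0];b=pickle.load(open("w2.pkl","rb"))[0]
P={"roll":((326,73.5),(319,169.5)),"pr-":((413.3,97.5),(405,189)),"pr+":((417,55.5),(409,150.3)),"ptr":((306,127),(297.5,206.5)),"clip":((291,219.5),(286.5,291.5))}
for k,(p,q) in P.items():
    x,e=tri((a,p),(b,q));print(k,x.round(4),np.round(e,4))
def dark(c,x0,x1,y0,y1):
    g=cv2.cvtColor(c["image"],cv2.COLOR_RGB2GRAY)[y0:y1,x0:x1];print(g)
dark(a,276,306,212,230)
for n,c,z in(("w1",a,0.012),("w2",b,.012)):
    # board left edge & right edge from wood mask
    h=cv2.cvtColor(c["image"],cv2.COLOR_RGB2HSV);m=cv2.inRange(h,(12,60,80),(30,255,255));out=[]
    for r in range(40,300,40):
        xs=np.where(m[r,200:480])[0]+200;L=plane(c,(xs.min(),r),z);Rr=plane(c,(xs.max()+1,r),z);out.append(np.r_[L[:2],Rr[:2]])
    out=np.array(out);print(n);
    for i in(0,2):
        f=np.polyfit(out[:,i+1],out[:,i],1);print("edge dx/dy",np.degrees(np.arctan(f[0])),f)
E
```

```text
roll [0.5297 0.0719 0.0628] [0.0002 0.0002]
pr- [0.6074 0.0396 0.0569] [0.0001 0.0001]
pr+ [0.6144 0.0746 0.0549] [0.0005 0.0005]
ptr [0.5005 0.0311 0.0168] [0.0016 0.0016]
clip [ 0.4668 -0.0678  0.0157] [0.0001 0.0001]
[[ 90  86  88 107 143 167 172 171 162 134 124 141 168 171 169 171 170 173
  172 175 177 175 175 174 178 182 184 182 183 182]
 [ 88  92  89 107 144 163 165 161 157 130 119 136 162 169 165 164 167 167
  169 172 173 172 169 171 176 182 184 182 182 184]
 [ 85  87  89 104 133 149 147 141 131 112  99 118 141 143 145 143 142 147
  145 149 148 148 150 156 175 182 182 184 182 183]
 [ 90  94  91 101 120 123 111  92  83  69  57  68  91  94  97  94  92  98
   94  95  94  97 113 141 168 179 183 177 179 179]
 [101 109 110 111 113 101  66  45  30  23  22  23  34  38  36  36  40  46
   41  40  36  43  71 130 165 174 174 166 161 162]
 [108 131 139 133 120  88  47  20  21  11  25  13  20  18  14  24  15  22
   22  21  13  29  54 122 165 170 163 152 146 143]
 [122 145 155 151 135  89  49  32  29  31  32  27  33  32  25  29  27  22
   26  34  29  29  54 118 160 171 167 158 151 151]
 [128
[... 892 characters left out ...]
169 174 169 160 142 131 146 171 178 176 173 172 176
  179 178 178 176 174 177 181 179 178 168 160 157]
 [ 89  89  91 111 150 173 178 178 172 157 141 153 177 183 181 182 183 185
  188 189 188 185 182 183 183 185 182 176 177 176]
 [ 88  89  95 112 145 172 178 176 174 165 145 155 179 185 184 182 182 185
  187 186 190 186 186 185 185 183 183 182 181 182]
 [ 88  91  92 115 148 170 178 180 176 165 148 150 178 185 181 182 181 184
  186 188 189 186 186 185 185 185 183 182 182 184]]
w1
edge dx/dy 10.184439404827407 [0.17964804 0.46508986]
edge dx/dy 10.350955549500299 [0.18264966 0.63776582]
w2
edge dx/dy 10.316490302220146 [0.18202813 0.46510425]
edge dx/dy 10.353755844862961 [0.18270017 0.63791603]
```

```bash
python3 - <<'E'
from h import *;import pickle
a=pickle.load(open("w1.pkl","rb"))[0];b=pickle.load(open("w2.pkl","rb"))[0]
for c,x,y0,y1,xs in((a,(284,296),212,230,(270,310)),(b,(280,292),278,304,(270,300))):
    g=cv2.cvtColor(c["image"],cv2.COLOR_RGB2GRAY);print(y0,g[y0:y1,x[0]:x[1]].mean(1).round(0))
g=cv2.cvtColor(b["image"],cv2.COLOR_RGB2GRAY);print(g[284:300,270:300])
print(g[200:213,285:320]);
E
```

```text
212 [161. 156. 135.  86.  34.  19.  29.  57.  95. 112.  94.  62.  84. 135.
 165. 174. 176. 175.]
278 [172. 173. 172. 167. 160. 159. 159. 158. 151. 125.  76.  25.   6.  16.
  18.  37.  80. 123. 130.  92.  81. 126. 153. 161. 161. 161.]
[[ 88  87  88  85  86 109 143 164 172 166 155 133 127 143 162 171 168 167
  169 170 172 174 175 172 170 171 173 180 180 179]
 [ 88  87  88  89  87 106 141 162 167 165 154 135 123 141 161 169 165 168
  167 168 174 172 174 172 170 170 175 178 180 179]
 [ 86  88  89  87  90  99 129 148 152 146 139 116 109 132 157 162 163 162
  165 168 166 170 168 169 165 168 177 179 181 179]
 [ 88  89  91  89  85  97 115 125 119 112 103  87  86 108 134 141 137 139
  138 140 144 144 144 142 150 166 173 180 180 178]
 [ 87  85  85  90  87  97 111 109  91  64  53  46  46  63  79  85  90  89
   86  90  90  94  91  93 122 156 174 180 177 166]
 [ 84  88  92  93  95 100 107  97  65  35  11  20   8  13  28  32  32  22
   31  28  38  33  27  43  96 144 169 176 168 152]
 [ 91  90  99 109 115 110 100  83  41  20   4   1  14   3  17   7   0   9
    8   0   2  11   7  26  83 134 165 169 
[... 2320 characters left out ...]
 181 183 180 182 180 172 155 149 148 142 134 128
  128 129 127 123 127 122 117 116 119 122 122 121 120 120 123 123 125]
 [179 182 179 179 178 181 181 184 183 183 181 176 168 167 165 158 145 141
  141 132 119 125 124 124 125 121 122 123 123 121 121 123 120 121 122]
 [180 180 180 178 180 182 184 185 183 184 183 179 176 180 176 173 166 163
  157 138 115 112 119 119 119 121 123 128 125 126 128 127 126 127 120]
 [178 182 179 178 180 180 184 184 183 183 182 182 179 179 180 181 181 180
  171 143 112 108 114 116 114 115 120 121 128 122 123 124 123 125 121]
 [180 180 180 177 177 183 184 185 183 183 183 181 180 177 180 184 183 185
  175 147 114 104 109 115 116 118 119 120 123 120 121 121 124 120 117]]
```

```bash
cat >> h.py <<'E'
ax=np.array([.984,-.1788]);ay=np.array([.1788,.984])
def uv(X): return np.array([ax@X[:2]-.5426, ay@X[:2], X[2]]).round(4)
def world(u,v): return (u+.5426)*ax+v*ay
E
python3 - <<'E'
from h import *;import pickle
d=pickle.load(open("c0.pkl","rb"))
a=pickle.load(open("w1.pkl","rb"))[0];b=pickle.load(open("w2.pkl","rb"))[0]
x,e=tri((a,(288,221)),(b,(286,295.6)));print("line",uv(x),e)
for z in(.023,.027,.029): print(z,uv(plane(a,(288,221),z)),uv(plane(b,(286,295.6),z)))
print("ptr",uv(plane(a,(306,127),.019)),uv(plane(b,(297,207),.019)))
g=cv2.cvtColor(a["image"],cv2.COLOR_RGB2GRAY);print(g[122:134,298:316])
print(world(-.008,.1654))
E
```

```text
line [-0.0719  0.0183  0.0289] [np.float64(0.0014111802604594573), np.float64(0.001411180260459453)]
0.023 [-0.0739  0.0168  0.023 ] [-0.0711  0.0152  0.023 ]
0.027 [-0.0735  0.0179  0.027 ] [-0.0707  0.0173  0.027 ]
0.029 [-0.0733  0.0184  0.029 ] [-0.0705  0.0183  0.029 ]
ptr [-0.054   0.1199  0.019 ] [-0.0577  0.1202  0.019 ]
[[187 186 182 184 181 182 180 180 181 182 182 179 171 151 152 151 140 124]
 [185 185 184 184 183 180 179 177 178 180 180 178 171 152 154 160 152 130]
 [186 186 186 182 181 179 174 173 175 175 177 174 165 150 154 161 154 133]
 [184 184 183 181 174 172 166 160 158 164 167 163 158 146 145 152 145 130]
 [184 186 184 174 163 153 147 143 142 140 142 140 139 134 137 133 132 131]
 [187 184 187 173 154 137 135 131 129 121 125 122 123 122 123 122 122 122]
 [186 184 183 174 156 143 144 146 142 129 123 117 115 115 110 112 113 112]
 [187 185 186 178 167 161 165 167 159 142 134 131 122 113 108 105 107 106]
 [185 185 183 182 178 177 177 179 176 166 158 145 129 121 104 103 100 102]
 [186 185 184 184 183 182 182 182 182 182 174 155 134 117 108 108 104 107]
 [185 187 184 183 184 183 181 185 188 186 180 166 141 117 111 112 115 110]
 [186 185 185 184 184 182 180 182 186 186 185 172 149 119 112 115 120 119]]
[0.55561992 0.06716712]
```

Held against the text, the measurements agree:

| Item | Measured | Expected |
|---|---|---|
| Prong spacing | 36 mm | 36 mm |
| Prong tips from bar axis | 48 mm | 48 mm |
| Fork to pointer | 45 mm | 45 mm |
| Clip top height | 29 mm | 29 mm |

The pull needed is about 102 mm. I'm moving to just above the fork.

Emit:
{"fn": "carry_out", "kwargs": {
  "plan": [
    {"dx": 15, "dy": 8, "dz": 35, "twist": 0.6, "fingers": -1},
    {"dx": 30, "dy": 16, "dz": 70, "twist": 0.6, "fingers": -1},
    {"dx": 45, "dy": 24, "dz": 105, "twist": 0.6, "fingers": -1},
    {"dx": 45, "dy": 24, "dz": 140, "twist": 0.6, "fingers": -1},
    {"dx": 45, "dy": 24, "dz": 142, "twist": 0.6, "fingers": -1}
  ]
}}

```text
clock: 2.33
eef_pos: [0.5518, 0.0657, 0.0831]
tool_rot: [0.768, 0.641, -0.005, -0.003]
ft_force: [-1.1, -0.6, -0.7]
grip_width: 0.0853
grasp_force: 0.0
```

```bash
python3 - <<'E'
from h import *;from workcell import bot,camera;import pickle
c=camera("wrist");s=camera("side");pickle.dump((c,bot.get_obs(),s),open("w3.pkl","wb"))
cv2.imwrite("pics/w3.png",c["image"][:,:,::-1]);o=bot.get_obs();print(o["eef_pos"],uv(o["eef_pos"]))
E
```

```text
[0.55519941 0.06588625 0.08876687] [-0.0081  0.1641  0.0888]
```

View pics/w3.png

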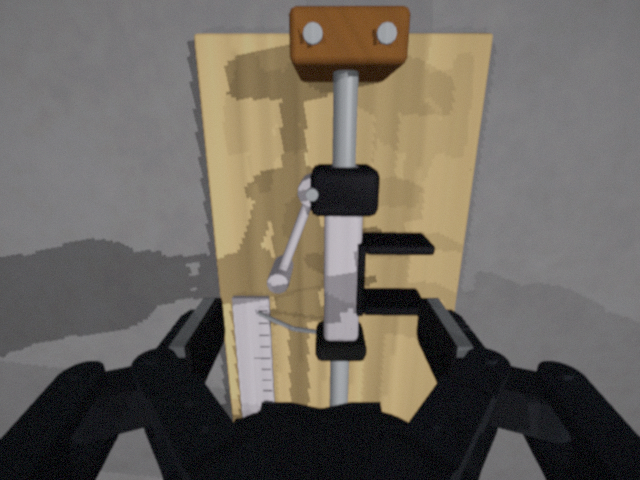

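The roll is at (278,283) and the prong tips are at (432,241) and (420,300). I'm checking the fork position from this close view.

```bash
python3 - <<'E'
from h import *;import pickle
c=pickle.load(open("w3.pkl","rb"))[0]
g=cv2.cvtColor(c["image"],cv2.COLOR_RGB2GRAY)
for x in(375,385,395,405): print(x,g[228:316,x])
for z in(.063,):
  for p in((278,283),(432,238),(420,296),(432,236),(418,293)): print(p,uv(plane(c,p,z)))
print("tcp px",proj(c,[*world(-.008,.1641),.08]))
E
```

```text
375 [111 110 100  84  58  17  16  14  10  18  15  20  14   0   3  17   9  18
   3  28  31  34  18  24  17  50  79 122 146 148 152 156 158 158 158 157
 157 154 157 158 156 156 157 158 158 155 150 137 126 125 125 116 111 117
 134 152 155 155 149 129  85  31  20  10   0  14  21  16   0   9  13  14
   9   7   7   5   7   6   7  16  21  28  19  22  22  26  74 113]
385 [152 149 147 128  88  41  19  17  15  13   2   4  16  12  22  17  15  19
  12  27  27  33  30  26  20  42  76 117 136 147 148 147 147 146 149 148
 148 148 148 149 146 146 149 146 147 146 149 146 147 147 150 147 147 148
 148 145 145 144 141 121  81  37   5  10  15  11  14   3  11  20  18   2
  11   9  21  20  17   9  14  19  26  25  22  27  24  21  50  93]
395 [150 146 143 125  92  54   2   0  14   2  11  19  10   8   9  19   3  22
  23  32  37  31  27  26  27  34  75 109 133 140 144 149 150 151 147 147
 147 148 149 150 150 151 147 151 148 151 150 148 149 148 147 147 148 147
 147 147 144 145 142 120  77  35  15  15  12  10  11  14   8  10  15  23
  14   6   7   3  11  15  13  24  26  26  25  23  30  13  50  94]
405 [157 154 149 132 101  58  15   4  11   1  20   4   8   8   3  16  19  17
  18  32  34  26  30  31  24  29  69 107 134 139 140 143 148 144 147 147
 148 147 147 147 149 150 148 147 146 148 147 151 148 149 149 147 148 151
 151 150 150 149 148 131  93  41  14  15  14  14   9   4  16  13  19  11
  15  10   0   4  24  20   5  18  21  24  25  29  22  29  52  98]
(278, 283) [-0.0348  0.1642  0.063 ]
(432, 238) [0.0453 0.1899 0.063 ]
(420, 296) [0.0422 0.1568 0.063 ]
(432, 236) [0.0452 0.191  0.063 ]
(418, 293) [0.0409 0.1586 0.063 ]
tcp px [328.26764801 298.48266597]
```

```bash
python3 - <<'E'
from h import *;import pickle
c=pickle.load(open("w3.pkl","rb"))[0]
for p in((395,246.5),(395,253.8),(395,307),(395,314),(278,282),(430,250)): print(p,uv(plane(c,p,.063)))
# gap edges at underside: prong far bottom edge rows 232.5 (z=.037)
for p in((395,232.5),(395,288.5)): print(p,uv(plane(c,p,.037)))
E
```

```text
(395, 246.5) [0.0267 0.1852 0.063 ]
(395, 253.8) [0.027  0.1812 0.063 ]
(395, 307) [0.0291 0.15   0.063 ]
(395, 314) [0.0294 0.1457 0.063 ]
(278, 282) [-0.0347  0.1647  0.063 ]
(430, 250) [0.0449 0.1834 0.063 ]
(395, 232.5) [0.032  0.1849 0.037 ]
(395, 288.5) [0.0345 0.1483 0.037 ]
```

The gap centre is at v of about 165 mm and the TCP is at 164 mm. I'm descending.

Emit:
{"fn": "carry_out", "kwargs": {
  "plan": [
    {"dx": 1, "dy": 0, "dz": 15, "twist": 0, "fingers": -1},
    {"dx": 1, "dy": 0, "dz": 30, "twist": 0, "fingers": -1},
    {"dx": 1, "dy": 0, "dz": 45, "twist": 0, "fingers": -1},
    {"dx": 1, "dy": 0, "dz": 58, "twist": 0, "fingers": -1},
    {"dx": 1, "dy": 0, "dz": 58, "twist": 0, "fingers": -1}
  ]
}}

```text
clock: 2.85
eef_pos: [0.5571, 0.0674, 0.0323]
tool_rot: [0.768, 0.641, 0.0, 0.0]
ft_force: [-0.6, -0.7, -0.4]
grip_width: 0.0857
grasp_force: 0.0
```

Emit:
{"fn": "carry_out", "kwargs": {
  "plan": [
    {"dx": -8, "dy": 0, "dz": 1, "twist": 0, "fingers": -1},
    {"dx": -25, "dy": 0, "dz": 1, "twist": 0, "fingers": -1},
    {"dx": -45, "dy": 0, "dz": 1, "twist": 0, "fingers": -1},
    {"dx": -65, "dy": 0, "dz": 1, "twist": 0, "fingers": -1},
    {"dx": -80, "dy": 0, "dz": 1, "twist": 0, "fingers": -1}
  ]
}}

```text
clock: 3.27
eef_pos: [0.5442, -0.0106, 0.033]
tool_rot: [0.767, 0.641, 0.003, 0.0]
ft_force: [1.3, 5.7, -2.7]
grip_width: 0.0856
grasp_force: 2.5
```

Emit:
{"fn": "carry_out", "kwargs": {
  "plan": [
    {"dx": -6, "dy": 0, "dz": 0, "twist": 0, "fingers": -1},
    {"dx": -12, "dy": 0, "dz": 0, "twist": 0, "fingers": -1},
    {"dx": -18, "dy": 0, "dz": 0, "twist": 0, "fingers": -1},
    {"dx": -18, "dy": 0, "dz": 0, "twist": 0, "fingers": -1},
    {"dx": -18, "dy": 0, "dz": 0, "twist": 0, "fingers": -1}
  ]
}}

```text
clock: 3.68
eef_pos: [0.5409, -0.0278, 0.0314]
tool_rot: [0.767, 0.641, 0.001, 0.001]
ft_force: [1.3, 2.1, 3.4]
grip_width: 0.0855
grasp_force: 1.6
```

```bash
python3 - <<'E'
from h import *;from workcell import bot,camera;import pickle
D={n:camera(n) for n in("wrist","side","scene")};o=bot.get_obs();pickle.dump((D,o),open("w4.pkl","wb"))
print(uv(o["eef_pos"]),o["ft_force"],R.from_quat(o["tool_rot"]).as_matrix().round(3))
s=D["side"];P=[*world(-.06,.018),.02];p=proj(s,P).astype(int);print(p)
f=lambda im,x0,x1,y0,y1,k:cv2.resize(im[y0:y1,x0:x1],None,fx=k,fy=k,interpolation=cv2.INTER_CUBIC)
a=f(s["image"],p[0]-50,p[0]+50,p[1]-37,p[1]+38,4)
q=proj(D["scene"],P).astype(int);print(q)
b=f(D["scene"]["image"],q[0]-50,q[0]+50,q[1]-37,q[1]+38,4)
w=cv2.copyMakeBorder(f(D["wrist"]["image"],0,640,220,480,.625),0,300-162,0,400,cv2.BORDER_CONSTANT)
cv2.imwrite("pics/w4.png",np.vstack([np.hstack([a,b]),w[:300]])[:,:,::-1])
E
```

```text
[-0.0061  0.0696  0.0307] [1.84127466 1.81297106 2.0653855 ] [[ 0.177  0.984  0.002]
 [ 0.984 -0.177 -0.   ]
 [ 0.     0.002 -1.   ]]
[317 252]
[339 249]
```

View pics/w4.png

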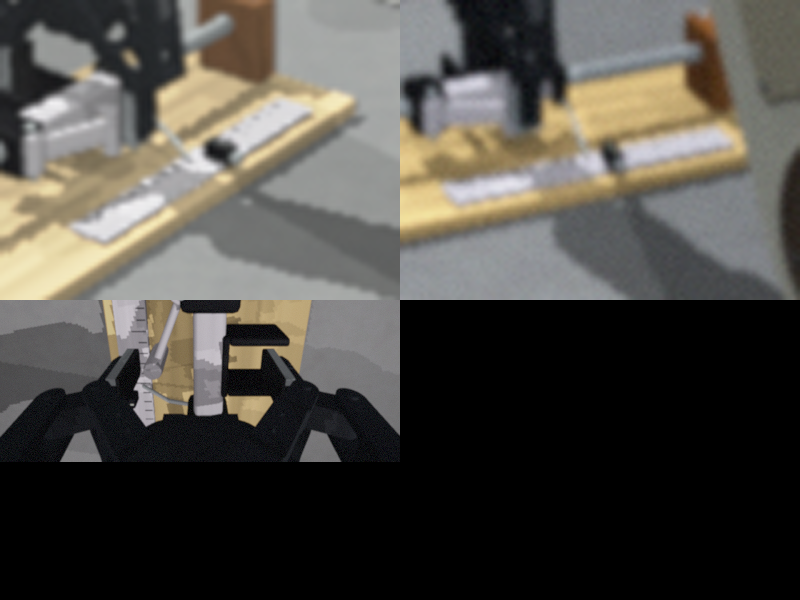

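The leg follows the fork finger and the lever is still open. The pointer tip is at side crop (190,163) and scene crop (588,157), just short of the clip. I'm measuring the remaining gap.

```bash
python3 - <<'E'
from h import *;import pickle
D,o=pickle.load(open("w4.pkl","rb"))
s,c,w=D["side"],D["scene"],D["wrist"]
g=lambda c:cv2.cvtColor(c["image"],cv2.COLOR_RGB2GRAY)
print(g(s)[246:262,304:330]);print(g(c)[244:258,328:350])
print("tip",uv(plane(s,(314.5,255.7),.019)),uv(plane(c,(336,251.2),.019)))
print("clip c",uv(plane(s,(321.5,252.5),.026)),uv(plane(c,(342.5,250.5),.026)))
for n,k in(("side",s),("scene",c)): print(n,"pred line inner",proj(k,[*world(-.062,.0184),.029]),"pred tip",proj(k,[*world(-.056,.0285),.019]),"per 10mm v",proj(k,[*world(-.056,.0185),.019]))
print("wrist gap: pr faces")
print(g(w)[325:425:1,380])
E
```

```text
[[ 40  68 127 177 190 192 196 192 176 165 166 145 127 126 129 143 172 195
  203 206 201 193 203 214 213 212]
 [ 51  88 135 170 183 190 191 174 145 133 134 127 127 139 156 175 197 204
  205 211 207 192 196 213 215 217]
 [ 85 138 182 193 187 187 179 148 127 125 126 129 143 171 190 190 188 186
  195 212 214 214 215 215 213 218]
 [125 180 213 213 192 176 177 155 133 137 151 159 175 190 180 151 129 141
  172 188 192 212 220 220 218 220]
 [138 177 204 198 170 157 173 181 164 173 194 201 199 177 125  84  75  98
  122 125 139 179 209 221 220 218]
 [139 149 161 159 151 150 159 176 189 203 209 212 205 166  90  39  45  59
   70  77  86 120 177 218 220 202]
 [149 144 139 140 145 151 154 164 184 203 213 221 219 178  92  29  27  33
   37  46  59 106 169 211 206 169]
 [152 149 147 145 145 149 153 157 166 186 212 228 226 184 100  42  30  27
   27  40  85 141 177 178 167 167]
 [150 151 153 153 150 149 162 177 175 176 195 224 229 211 151 103  68  48
   39  50 103 148 155 149 171 204]
 [148 151 154 157 158 160 178 203 205 195 189 213 228 228 213 180 141 111
   88  62  87 123 137 161 198 213]
 [146 147 
[... 2040 characters left out ...]
.0774  0.0179  0.026 ]
side pred line inner [318.09664103 249.85748404] pred tip [313.58680751 254.43118762] per 10mm v [316.17247354 252.82921281]
scene pred line inner [339.92408486 247.04696879] pred tip [335.56890492 250.15972183] per 10mm v [339.01107561 249.43389009]
wrist gap: pr faces
[155 157 152 151 127  78  36   6   6  14  23  25  10  16   9   0   7  17
   4   2   9  14  14   1   8  19  14  13   8  13  13   9   0  21  14  27
   4  10   4  16  17  18  20  15  22  15  22  30  70 120 143 147 150 150
 148 148 152 149 149 149 148 147 146 147 150 146 147 148 150 146 146 146
 150 145 147 144 131 115 101  98  80  74  54  52  45  19  39   9  18  19
  20   3  11  17   9  18  19  24   4  10]
```

```bash
python3 - <<'E'
from h import *;import pickle
D,o=pickle.load(open("w4.pkl","rb"));w=D["wrist"];g=cv2.cvtColor(w["image"],cv2.COLOR_RGB2GRAY)
for x in(380,400,420,440):print(x,g[325:385,x])
for r in(373.2,): 
  for x in(380,):print(r,x,uv(plane(w,(x,r),.063)))
print(uv(plane(w,(380,329.8),.037)))
# wrist view of clip / pointer
f=cv2.resize(w["image"][330:430,190:350],None,fx=5,fy=5,interpolation=cv2.INTER_CUBIC);cv2.imwrite("pics/w4b.png",f[:,:,::-1])
E
```

```text
380 [155 157 152 151 127  78  36   6   6  14  23  25  10  16   9   0   7  17
   4   2   9  14  14   1   8  19  14  13   8  13  13   9   0  21  14  27
   4  10   4  16  17  18  20  15  22  15  22  30  70 120 143 147 150 150
 148 148 152 149 149 149]
400 [151 152 153 150 126  78  25   5   3  12  13  12   7  12   2  22   9  20
   1  11  14  16  17   3  11  15  14  19   7  13  20   5  20  12   1   7
  15  23   4   7  17  14  27   8  13   4  17  27  77 124 153 158 162 166
 169 175 173 174 174 176]
420 [ 25  17  11  26  20  15  23  15  12  10  16  15   0  21  22   9   4   8
  10  19  10  15  12  14   5   2   9   6  15   8  11   3  11  18   2  13
  18   7   2   0  15  14  14  14  15  23  22  37  83 135 164 171 171 170
 170 173 172 173 172 168]
440 [20 10 12 19  6  7 19 26 13  8 15  2 14 18 26  0 22  7  3 19 15 23 16 23
 21 13 14 16  1 24 21 19 17  4 16  2 14 22 17 20  9 18 22 16  9  7 20 17
  1 24 13 20 13 22 18 20 20 17 18 13]
373.2 380 [0.0183 0.055  0.063 ]
[0.0226 0.0582 0.037 ]
```

View pics/w4b.png

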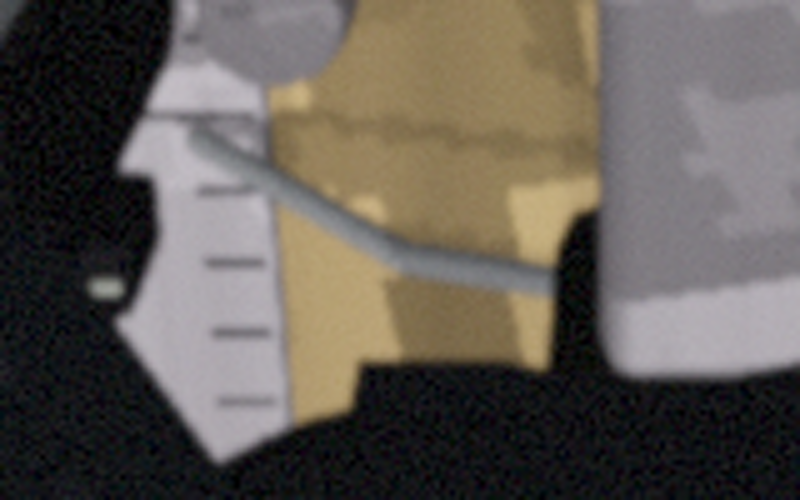

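The zoomed view shows the pointer tip at crop (198,132) and the clip's white line at crop (105,288).

```bash
python3 - <<'E'
from h import *;import pickle
D,o=pickle.load(open("w4.pkl","rb"));w=D["wrist"]
q=lambda x,y:(190+x/5,330+y/5)
print("tip",uv(plane(w,q(198,132),.019)),"line",uv(plane(w,q(118,288),.029)),uv(plane(w,q(92,288),.029)))
for y in(118,190,262,332,402):print(uv(plane(w,q(235,y),.016)))
E
```

```text
tip [-0.0557  0.0297  0.019 ] line [-0.0626  0.0176  0.029 ] [-0.0654  0.0176  0.029 ]
[-0.0524  0.0292  0.016 ]
[-0.0531  0.0196  0.016 ]
[-0.0538  0.0096  0.016 ]
[-0.0545 -0.0004  0.016 ]
[-0.0553 -0.0107  0.016 ]
```

The wrist, side and scene views all put the gap at about 12 mm. I'm pulling the last 12 mm and pausing.

Emit:
{"fn": "carry_out", "kwargs": {
  "plan": [
    {"dx": -4, "dy": 0, "dz": 0, "twist": 0, "fingers": -1},
    {"dx": -8, "dy": 0, "dz": 0, "twist": 0, "fingers": -1},
    {"dx": -12, "dy": 0, "dz": 0, "twist": 0, "fingers": -1},
    {"dx": -12, "dy": 0, "dz": 0, "twist": 0, "fingers": -1},
    {"dx": -12, "dy": 0, "dz": 0, "twist": 0, "fingers": -1}
  ]
}}

```text
clock: 4.25
eef_pos: [0.5373, -0.0399, 0.0302]
tool_rot: [0.767, 0.641, -0.0, 0.0]
ft_force: [2.1, 3.2, 2.0]
grip_width: 0.0853
grasp_force: 1.7
```

```bash
python3 - <<'E'
from h import *;from workcell import bot,camera;import pickle
w=camera("wrist");o=bot.get_obs();pickle.dump((w,o),open("w5.pkl","wb"))
print(uv(o["eef_pos"]),o["ft_force"],o["grasp_force"])
f=cv2.resize(w["image"][300:420,190:350],None,fx=5,fy=5,interpolation=cv2.INTER_CUBIC);cv2.imwrite("pics/w5.png",f[:,:,::-1])
E
```

```text
[-0.0068  0.0568  0.0302] [2.85882377 3.49503353 2.50505995] 1.740221120417118
```

View pics/w5.png

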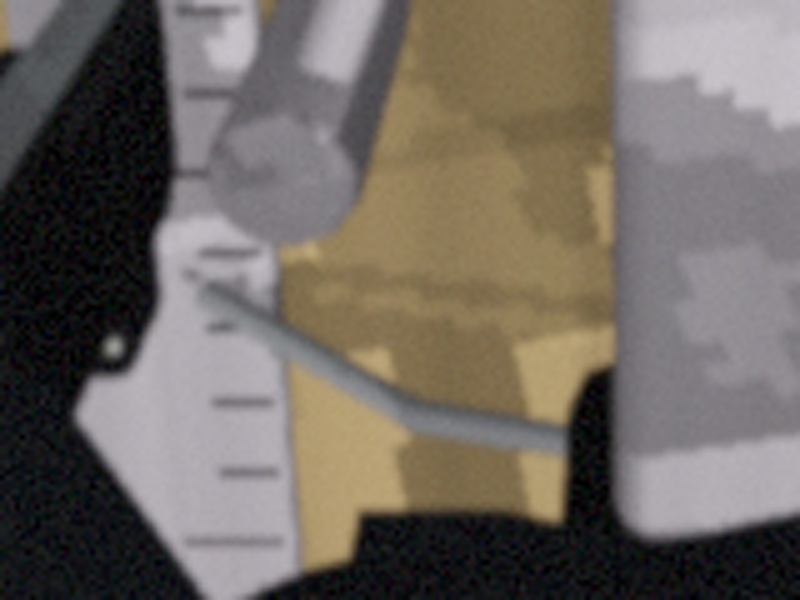

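```bash
python3 - <<'E'
from h import *;import pickle
w,o=pickle.load(open("w5.pkl","rb"))
q=lambda x,y:(190+x/5,300+y/5)
print("tip",uv(plane(w,q(202,290),.019)),"line",uv(plane(w,q(113,347),.029)),"roll",uv(plane(w,q(290,182),.065)))
for y in(252,328,402,473):print(uv(plane(w,q(235,y),.016)))
E
```

```text
tip [-0.0564  0.0169  0.019 ] line [-0.063   0.0175  0.029 ] roll [-0.0344  0.0619  0.065 ]
[-0.0533  0.0196  0.016 ]
[-0.0541  0.0095  0.016 ]
[-0.0548 -0.0006  0.016 ]
[-0.0556 -0.0107  0.016 ]
```

The pointer is within 1 mm of the line and the lever is still open, with the roll 34 mm out. I'll hold briefly while centring sideways, then close gradually.

Emit:
{"fn": "carry_out", "kwargs": {
  "plan": [
    {"dx": 0, "dy": 0, "dz": 0, "twist": 0, "fingers": -1},
    {"dx": 0, "dy": 0, "dz": 0, "twist": 0, "fingers": -1},
    {"dx": 0, "dy": 0, "dz": 0, "twist": 0, "fingers": -1},
    {"dx": 0, "dy": 1, "dz": 0, "twist": 0, "fingers": -1},
    {"dx": 0, "dy": 2, "dz": 0, "twist": 0, "fingers": -1}
  ]
}}

```text
clock: 4.72
eef_pos: [0.5377, -0.0397, 0.0298]
tool_rot: [0.767, 0.641, -0.001, -0.001]
ft_force: [-2.1, 3.3, 2.0]
grip_width: 0.0851
grasp_force: 1.9
```

Emit:
{"fn": "carry_out", "kwargs": {
  "plan": [
    {"dx": 0, "dy": 0, "dz": 0, "twist": 0, "fingers": -0.7},
    {"dx": 0, "dy": 0, "dz": 0, "twist": 0, "fingers": -0.55},
    {"dx": 0, "dy": 0, "dz": 0, "twist": 0, "fingers": -0.4},
    {"dx": 0, "dy": 0, "dz": 0, "twist": 0, "fingers": -0.3},
    {"dx": 0, "dy": 0, "dz": 0, "twist": 0, "fingers": -0.2}
  ]
}}

```text
clock: 5.13
eef_pos: [0.5381, -0.0397, 0.0308]
tool_rot: [0.767, 0.642, -0.001, -0.001]
ft_force: [-2.4, 4.6, 8.0]
grip_width: 0.0517
grasp_force: 8.3
```

```bash
cat > look.py <<'E'
from h import *;from workcell import bot,camera;import pickle,sys
w=camera("wrist");o=bot.get_obs();pickle.dump((w,o),open(sys.argv[1]+".pkl","wb"))
print(uv(o["eef_pos"]),o["ft_force"],o["grasp_force"],o["grip_width"])
f=cv2.resize(w["image"][260:420,180:460],None,fx=2.8,fy=2.8,interpolation=cv2.INTER_CUBIC);cv2.imwrite(f"pics/{sys.argv[1]}.png",f[:,:,::-1])
E
python3 look.py w6
```

```text
[-0.006   0.0572  0.0308] [-2.758365    3.66359434  8.54676289] 8.428571373224258 0.05122947585860044
```

Emit:
{"fn": "carry_out", "kwargs": {
  "plan": [
    {"dx": 0, "dy": 0, "dz": 0, "twist": 0, "fingers": -0.1},
    {"dx": 0, "dy": 0, "dz": 0, "twist": 0, "fingers": 0.0},
    {"dx": 0, "dy": 0, "dz": 0, "twist": 0, "fingers": 0.1},
    {"dx": 0, "dy": 0, "dz": 0, "twist": 0, "fingers": 0.2},
    {"dx": 0, "dy": 0, "dz": 0, "twist": 0, "fingers": 0.3}
  ]
}}

```text
clock: 5.6
eef_pos: [0.5401, -0.0399, 0.0314]
tool_rot: [0.767, 0.642, 0.001, 0.001]
ft_force: [1.8, 3.3, 8.2]
grip_width: 0.0312
grasp_force: 60.7
```

```bash
python3 look.py w7; cat > trk.py <<'E'
from h import *;import pickle,sys
w,o=pickle.load(open("w5.pkl","rb"));x,_=pickle.load(open(sys.argv[1]+".pkl","rb"))
# wire+foot on the leg, and bracketing strip tick marks (fixed)
for n,(x0,x1,y0,y1) in {"wire":(252,305,366,394),"foot":(303,325,372,400),"ticks":(226,248,376,398),"line":(207,218,362,376)}.items():
    t=w["image"][y0:y1,x0:x1];m=12;r=cv2.matchTemplate(x["image"][y0-m:y1+m,x0-m:x1+m],t,cv2.TM_CCOEFF_NORMED)
    _,v,_,p=cv2.minMaxLoc(r);print(n,round(v,2),p[0]-m,p[1]-m)
E
python3 trk.py w6;python3 trk.py w7
```

```text
[-0.004   0.0573  0.0314] [1.22241214 3.39869411 7.06998645] 60.673780739307404 0.031213464131679684
wire 0.81 0 -1
foot 0.98 -2 -1
ticks 0.09 -12 4
line 0.19 11 12
wire 0.1 -5 -2
foot 0.97 -6 -2
ticks 0.25 -9 -10
line 0.45 -12 3
```

Emit:
{"fn": "carry_out", "kwargs": {
  "plan": [
    {"dx": 0, "dy": 0, "dz": 0, "twist": 0, "fingers": 0.5},
    {"dx": 0, "dy": 0, "dz": 0, "twist": 0, "fingers": 0.5},
    {"dx": 0, "dy": 0, "dz": 0, "twist": 0, "fingers": 0.5},
    {"dx": 0, "dy": 0, "dz": 0, "twist": 0, "fingers": 0.5},
    {"dx": 0, "dy": 0, "dz": 0, "twist": 0, "fingers": 0.5}
  ]
}}

```text
clock: 6.07
eef_pos: [0.5401, -0.0399, 0.0314]
tool_rot: [0.767, 0.642, 0.001, 0.001]
ft_force: [1.3, 4.2, 7.6]
grip_width: 0.0308
grasp_force: 62.4
```

```bash
python3 look.py w8; python3 trk.py w8; python3 - <<'E'
from h import *;from workcell import camera,bot;import pickle
s=camera("side");c=camera("scene");pickle.dump((s,c),open("s8.pkl","wb"))
g=lambda c:cv2.cvtColor(c["image"],cv2.COLOR_RGB2GRAY)
print(g(s)[244:262,306:330]);print(g(c)[242:256,330:350])
for k in(s,c): print(proj(k,[*world(-.056,.0184),.019]))
w=pickle.load(open("w8.pkl","rb"))[0];print(proj(w,[*world(-.056,.0175),.019]),proj(w,[*world(-.063,.0175),.029]),proj(w,[*world(-.016,.0595),.065]))
print(g(w)[340:380:2,196:300:4])
E
```

```text
[-0.004   0.0573  0.0314] [1.97643442 3.62082831 7.56679914] 62.4259190261364 0.030814384928309443
wire 0.1 -5 -2
foot 0.97 -6 -2
ticks 0.23 -10 0
line 0.4 -5 1
[[189 193 197 194 190 193 192 195 197 193 174 149 137 128 125 128 138 155
  174 194 199 204 213 211]
 [198 199 197 190 182 183 186 191 192 174 144 127 124 126 137 155 174 194
  199 201 203 204 214 214]
 [203 198 195 194 185 174 172 175 170 144 126 125 128 142 171 194 202 206
  201 192 202 213 213 211]
 [196 190 195 197 192 170 159 169 158 132 126 139 155 175 197 204 205 210
  207 191 195 212 214 217]
 [159 166 183 186 174 145 138 157 167 145 144 171 190 191 187 186 195 211
  214 213 215 215 213 218]
 [145 144 147 146 140 129 127 138 158 170 178 190 181 154 130 142 172 187
  191 212 220 220 218 220]
 [151 148 143 137 134 130 132 135 149 175 192 175 125  87  78  99 120 121
  137 178 209 221 220 218]
 [152 151 148 143 138 139 143 144 148 163 171 147  82  36  42  54  63  65
   80 118 175 218 220 202]
 [150 151 150 151 150 148 146 153 172 186 175 139  73  26  26  26  32  37
   52  90 152 204 205 170]
 [147 148 149 153 154 155 158 
[... 3691 characters left out ...]
20  20  21
   21  22  28  31 115 117 127 139]
 [ 22  13  23  24  21  29  27  21  20  15  18  25  21  22  21  21  33  15
   17  17  33  46 112 139 160 164]
 [  8  23  30  34  26  27  34  27  27   7  23  28  25  25  25  19  29  28
   24  15  46  64 116 138 164 165]
 [ 27  29  25  29  28  29  25  27  14  22   9  27  24  31  24  24  24  30
   25  14  50  75 115 128 166 164]
 [ 31  31  29  30  21  29  32  26  21  13  15  18  17  24  23  29   7  23
   22  33  69  86 112 120 166 163]
 [ 29  31  34  35  33  29  29  16  20  26  22  19  25  26  29  24  21  25
   17  40  96 102 114 115 164 164]
 [ 25  25  27  26  28  24  22  24  19  30  26  17  25  22  21  20  30  21
   18  50 107 111 112 115 165 164]]
```

```bash
python3 - <<'E'
from h import *;import pickle
w,_=pickle.load(open("w5.pkl","rb"));x,_=pickle.load(open("w8.pkl","rb"))
p=np.array([312.,386.]);z=.06
A=plane(w,p,z);B=plane(x,p+[-6,-2],z);print("leg shift",uv(B)-uv(A))
# sleeve-foot edge corner too: track sleeve +collar patch
for (x0,x1,y0,y1) in((318,350,380,410),(305,345,270,300)):
    m=12;r=cv2.matchTemplate(x["image"][y0-m:y1+m,x0-m:x1+m],w["image"][y0:y1,x0:x1],cv2.TM_CCOEFF_NORMED);_,v,_,q=cv2.minMaxLoc(r);d=np.array(q)-m
    c=np.array([(x0+x1)/2,(y0+y1)/2]);print(v,d,uv(plane(x,c+d,z))-uv(plane(w,c,z)))
# bright lever arm: columns brighter than 150 left of sleeve
g=cv2.cvtColor(x["image"],cv2.COLOR_RGB2GRAY)
for r in range(200,340,12):print(r,g[r,256:356:4])
P=lambda u,v:proj(x,[*world(u,v),.06]);print("closed roll",P(-.016,.0594),"hinge",P(-.016,.1114),"0.05rad",P(-.0186,.0594),"0.36",P(-.0343,.063))
E
```

```text
leg shift [0.0002 0.0005 0.    ]
0.9368098974227905 [ 2 -1] [0.0036 0.     0.    ]
0.9714809060096741 [-6 -4] [0.0004 0.0016 0.    ]
200 [125 123 121 185 183 174 178  60  23  17  23  30  24  25  32  30  28  32
  28  32  28  31  35  36  35]
212 [127 125 122 136 134 160 168 170 171 162  26  33  24  25  22  14  23  35
  31  29  25  27  33  27  36]
224 [126 125 123 118 120 173 180  96  20  26  32  28  29  25  34  25  32  30
  28  31  21  31  15  27  28]
236 [128 128 132 123 112 112 119 124  30  21  35  22  27  12  15  23  20  30
  22  15  24  21  21  26  20]
248 [139 135 137 129 112 110 124 128 180 193 149 112 111 147 181 186 188 189
 186 186 187 185 189 192 189]
260 [136 138 135 130 118 120 121 123 173 195 161 110 114 148 180 184 188 188
 187 187 186 187 189 192 190]
272 [139 136 136 132 130 131 130 120 166 196 174 110 121 151 180 183 186 188
 188 186 186 188 189 191 187]
284 [138 137 136 131 115 110 114 107 156 190 182  94 114 149 178 185 186 189
 189 187 187 188 189 191 101]
296 [133  77  48  67  88  81  55  14 148 188 188  91  97 147 180 186 185 186
 187 186 185 187 188 155  85]
308 [ 22  28  58  89  85  82  24  22 135 183 190  97  89 159 189 196 196 198
 197 196 196 197 199 165  65]
320 [ 18  50  85  87  82   3  22  81  87 102  99  89  83 109 148 153 149 151
 148 147 150 150 145 148  46]
332 [ 23  29  23  42  90  18  48 102 115 113 113 119  87  97 126 132 130 132
 129 130 128 131 131 131  26]
closed roll [291.38565437 333.78949948] hinge [287.90879834 205.02187009] 0.05rad [284.83169737 333.78283698] 0.36 [244.64173367 325.81485218]
```

The lever arm lies parallel to the sleeve, and the leg is within about 1 mm of the mark. The grip is 62 N and the clip hasn't moved, so I'm handing in.

```bash
python3 -c "
from workcell import job_done
print(job_done())"
```

```text
the job is handed in; nothing more can be done
None
```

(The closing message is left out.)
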